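# Refit the coating-pan drive rings and test it

### The job

Put the washed rings back on the leaning post of the coating-pan drive: first the flanged hub with its wide flange downwards, then the plain sleeve on top of it, both slid fully home so that the hub lies flat on the drive's round seat and the sleeve flat on the hub. Only when both are home, press the drive's round test button fully down and let it come back up. Leave the other things on the counter where they are.

Things in the scene. Friction and masses are not known exactly. Their poses are not given: they have to be found in the camera images.
- drive: coating-pan drive, fixed to the counter: a white plinth 240 (x) x 270 (y) x 60 mm high with the leaning drive head and post on its middle and the test button on its top at the -y side. Origin: on the counter; the plinth spans x -120 to 120 and y -150 to 120 mm about it. x points to its back (away from the robot), z up.
- post: round steel post, 28 mm diameter, 130 mm long, fixed on the drive, leaning 30 degrees from vertical towards the drive's front (-x, towards the robot). Its last 5 mm narrow to 24 mm, flat end. Origin: centre of the seat face, an aluminium disc 100 mm wide, 125 mm above the counter; z along the post, out of the seat; y level. A 100 mm wide head joins seat and plinth.
- hub: flanged hub, aluminium, about 0.27 kg, loose, standing flange down on the counter: flange 90 mm diameter and 12 mm thick, on it a round neck 46 mm diameter up to 50 mm total height, bore 31 mm all through. Origin: centre of the flange's underside, z along the bore towards the neck.
- sleeve: plain sleeve, aluminium, about 0.19 kg, loose, standing on end on the counter: tube 46 mm outside diameter, 31 mm bore, 70 mm long, both ends alike. Origin: centre of its lower end, z along the bore.
- sleeve_center (a point): the middle of the sleeve, on its axis, 35 mm from either end. 85 mm along the post from the seat when the sleeve is home on the hub.
- test_button (a joint): travel of the spring test button in m: 0 is up, 0.008 fully down; it moves straight down, takes about 6 N and springs back.
- test_button_top (a point): centre of the top face of the test button, a steel push button 38 mm in diameter standing 14 mm out of a black round housing of 54 mm diameter, on the plinth's top; moves with the button.
- jar: bystander: closed jar, 72 mm diameter, 120 mm high; origin under its centre.
- cup: bystander: steel cup, 80 mm diameter at the rim, 100 mm high; origin under its centre.
- spatula: bystander: spatula lying flat, along its x; origin under its middle.
- scraper: bystander: bench scraper, 110 x 130 x 22 mm, lying flat; origin under its middle.
- block_tan: bystander: tan fudge block 70 x 55 x 45 mm; origin under its centre.
- block_dark: bystander: dark fudge block 70 x 55 x 45 mm; origin under its centre.
Mind the look-alikes: they are no part of the job. What is shaped like the hub but blue, green or orange is not meant.

How it is judged:
By the outcome, as a careful person would: the job done as asked, in the order asked, and still so for the second after the job is handed in, with the robot touching nothing.
It also fails if it takes over 67 s, if anything falls off the work surface, if the arm or the gripper's body presses on something with over 40 N, if the wrist force passes 120 N, or if a joint passes its speed limit or range.

### The arm

A 6-joint arm with a two-finger parallel gripper is mounted at the origin on the work surface. World frame = base frame: x ahead of the robot, y to its left, z up, the work surface at z = 0. Lengths are in m, angles in rad, forces in N, time in s.
With the tool pointing down it reaches from about 0.275 to 0.825 m from the base axis. Payload 4.9 kg.
Tool frame: the origin (TCP) lies midway between the tips of the shut fingers; the grasp point (between the pads) lies 19 mm behind it; z points along the fingers, y is the line along which they close (so a half turn about z gives the same grasp; the last joint's range is limited). The gripper opens to 85 mm and grips with 20 to 120 N. Pads are 22 mm wide; open, the fingers measure 114 mm over their backs; the gripper's body (76 mm by 85 mm) begins 54 mm behind the grasp point. The pads swing forward as they close: fully open they stand 13 mm farther back than shut.
Start: joints at [1.038, 0.326, -0.193, 1.052, 0, 1.437], TCP at [0.214, 0.507, 0.231] pointing down, gripper open.
Joint ranges: [-2.65, 2.65], [-0.97, 1.79], [-1.3, 1.35], [-1.93, 2.1], [-1.47, 1.37], [-3.14, 3.14]. Speed limits (rad/s): [2.57, 2.57, 3.14, 3.14, 3.14, 3.14].

### API

Orientations are given as a rotation vector (axis times angle).
In Python, from workcell import * gives the robot as it stands.
- The arm moves only by the tool jog_arm, never from a script. Its argument "targets" is one flat list of numbers, 5 for each row, row after row: the shift along the tool's x, y, z as a fraction of full scale, then the turn about the tool's z as a fraction of full scale, then the finger opening in mm, from 0 to 85.4. In form: [x, y, z, roll, fingers, x, y, z, roll, fingers, ...]. A call has 1 to 20 rows; each row shifts and turns the commanded pose from where the row before left it, along the tool's axes as they then stand; what a row does not reach is not made up. Full scale, the value 1, is 0.5 m for a shift and 2 pi rad for a turn. A row lasts 1/10 s, in which the tool goes at most 50 mm and 8.59 degrees, less where a joint would pass 70% of its speed; a pose out of reach is approached as far as the arm can. A call with a number of a shift or a turn outside -1 to 1 is refused whole. A call with a gripper value outside its range is refused whole. The fingers move at their own pace and stop on an object; "grip_force" is the grip in N (left out, the last holds). Time passes only in rows, so rows that do not move let the fingers close. It gives the time, the measured TCP pose, the force, the opening and the grip force at its end, in the units of the state.
- sense(): the state, without advancing time (a new reading comes with each control period).
- get_image(name): name is "side" or "top" or "wrist"; returns a dict with "color" (420x560x3 uint8, blue, green, red), "fov_y" (degrees; the focal length in pixels is half the picture's height over the tangent of half this angle, whatever the lens; pixels are square), "cx", "cy" (the principal point, pixels), "R" (3x3) and "t" (3): a world point X has camera coordinates R X + t. Camera axes: x right, y down, z forward; pixel columns grow to the right and rows downward; lengths in m; the calibration is good to about 2 mm. The wrist camera is an equidistant fisheye: a pixel r from the principal point sees the ray r / f radians off the axis. A picture is of the moment at which its call begins. There is no depth.
- job_done(): hands the job in; it is judged then, once.
Trained networks look in the newest picture that a camera, given by its name, has taken for a name from the list of things; names that differ only in an ending like _2 or _b are one class to them, and where a whole thing is asked for, a point or a joint stands for the part that bears it (a point fixed in the world has none). Each returns a list of dicts, best first, with "p" (0 to 1); they miss things now and then, are a little off and sometimes report something else, mostly with a low value. They report only what shows in the picture. A call takes as long as a camera call. They do not tell look-alikes from the thing itself.
- look_for(label, camera): "position" ([x, y, z] in m, in world coordinates, good to about 4 mm: the middle of the surface that is visible of it).
- silhouettes(label, camera): "mask" (420x560 bool, what is visible of it).
- pinpoint(label, camera): "position" ([x, y, z] in m, in world coordinates, good to about 4 mm: a listed point, or the origin of a listed thing).
The state is a dict: "t": time; "joint_positions": joint angles; "dq": joint speeds; "joint_efforts": joint torques, N m; "ee_pos": TCP position; "tool_rot": TCP orientation; "wrist_force": force on the tool from outside, world axes, zero at the start; "torque": the same for the moment, N m; "grip_width": finger opening in m; "gripper_force": force on a finger pad.
Only numpy, scipy, OpenCV 4.12 (cv2) and the standard library are available. Lean on these libraries where they do the work, as an engineer would, in place of code of your own. Each camera call takes 0.05 s, during which the arm holds its last target. There are 200 camera calls.

## Working session

There is one attempt and no reset: what is moved stays moved. The work goes in short steps, Python scripts to look and compute and a tool call to move; the robot and the scene stay as the last step left them, time stands still between calls to the robot, and variables do not carry over. Pictures are saved under pics/ and viewed, at most 10 in all, crops included, and the job is handed in when it is done.

Besides the shell and the picture viewer there is one more tool, called after ">>>" as name(argument=value, ...) on one line, values as JSON. jog_arm: Moves the arm, as the interface text tells. Shift numbers are shares of 0.5 m and turn numbers shares of 2 pi rad, none past 1 either way. Its arguments: {"type":"object","properties":{"targets":{"type":"array"},"grip_force":{"type":"number"}},"required":["targets"]}

```bash
mkdir -p pics
cat > h.py <<'E'
from workcell import *
import numpy as np, cv2
from scipy.spatial.transform import Rotation as Ro
def proj(im,X):
    c=im["R"]@np.array(X)+im["t"]; f=210/np.tan(np.radians(im["fov_y"]/2)); return im["cx"]+f*c[0]/c[2], im["cy"]+f*c[1]/c[2]
def unproj(im,u,v,z):
    f=210/np.tan(np.radians(im["fov_y"]/2)); d=np.array(im["R"]).T@np.array([(u-im["cx"])/f,(v-im["cy"])/f,1]); o=-np.array(im["R"]).T@np.array(im["t"])
    return o+d*(z-o[2])/d[2]
def st():
    s=sense(); np.set_printoptions(precision=4,suppress=True)
    print("t",round(s["t"],2),"pos",np.array(s["ee_pos"]),"rot",np.array(s["tool_rot"]),"F",np.array(s["wrist_force"]),"grip",s["grip_width"],s["gripper_force"]); return s
E
python3 - <<'E'
from h import *
s=st(); print(Ro.from_rotvec(s["tool_rot"]).as_matrix())
a=get_image("top");b=get_image("side")
cv2.imwrite("pics/top.png",a["color"]);cv2.imwrite("pics/side.png",b["color"])
for cam in ["top","side"]:
  for l in ["drive","post","hub","sleeve","sleeve_center","test_button_top","jar","cup"]:
    print(cam,l,[(np.round(d["position"],3).tolist(),round(d["p"],2)) for d in pinpoint(l,cam)][:5])
E
```

```text
t 0.0 pos [0.2133 0.5063 0.2305] rot [-0.6222 -3.0788  0.0026] F [ 0.1445  0.1754 -0.0486] grip 0.08541986380240905 0.0
[[-0.9215  0.3883 -0.0009]
 [ 0.3883  0.9215 -0.0015]
 [ 0.0002 -0.0017 -1.    ]]
top drive [([0.439, -0.303, -0.002], 0.7), ([0.598, -0.035, 0.001], 0.57)]
top post [([0.664, 0.306, 0.002], 0.65), ([0.62, -0.01, 0.127], 0.57)]
top hub [([0.314, 0.553, 0.001], 0.95), ([0.498, 0.19, -0.001], 0.69), ([0.444, 0.321, -0.002], 0.68), ([0.303, 0.322, -0.0], 0.65), ([0.382, 0.452, 0.004], 0.61)]
top sleeve [([0.441, -0.301, 0.001], 0.63)]
top sleeve_center [([0.441, -0.303, 0.0], 0.15)]
top test_button_top [([0.602, -0.146, 0.086], 0.44)]
top jar [([0.663, 0.307, 0.001], 0.56)]
top cup [([0.666, -0.33, 0.002], 0.93)]
side drive [([0.597, -0.036, -0.0], 0.7)]
side post [([0.622, -0.01, 0.124], 0.76)]
side hub [([0.444, 0.32, 0.003], 0.81), ([0.319, 0.56, 0.005], 0.74), ([0.384, 0.452, 0.007], 0.65), ([0.497, 0.192, -0.0], 0.59), ([0.304, 0.324, 0.002], 0.55)]
side sleeve [([0.44, -0.303, -0.002], 0.56)]
side sleeve_center [([0.443, -0.302, 0.038], 0.71)]
side test_button_top []
side jar [([0.662, 0.309, -0.004], 0.69), ([0.371, 0.138, 0.002], 0.31)]
side cup [([0.668, -0.334, -0.004], 0.8)]
```

View pics/top.png

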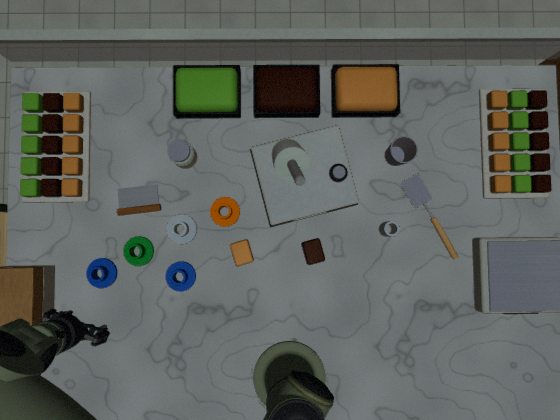

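View pics/side.png

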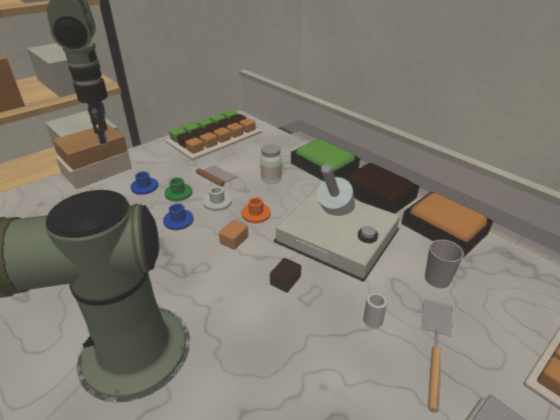

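The top view shows five hub-shaped rings: blue at (102,273) and (181,276), green at (139,251), orange at (225,211) and bare aluminium at (181,229). By the description the hub is the aluminium one at (181,229), and the only sleeve stands at (389,229). The drive is at about (304,176), turned roughly 13°, with its button at (339,173). I'll check the hub choice in one close crop and measure the drive.

Run:
```python
from h import *
a=get_image("top"); im=a["color"]
c1=cv2.resize(im[200:258,150:210],None,fx=6,fy=6,interpolation=cv2.INTER_CUBIC)[:348]
c2=cv2.resize(im[118:234,242:366],None,fx=3,fy=3,interpolation=cv2.INTER_CUBIC)[:348]
cv2.imwrite("pics/crop.png",np.hstack([c1,c2]))
P=[(251,148),(338,127),(357,204),(270,225)]
Q=np.array([unproj(a,*p,0.06) for p in P]);print(Q)
d=(Q[1]-Q[0]+Q[2]-Q[3]);print("yaw",np.degrees(np.arctan2(d[0],-d[1])),"centre",Q.mean(0))
for l in ["drive","post","test_button_top"]:
  for m in silhouettes(l,"top")[:3]:
    k=m["mask"].astype(np.uint8); ys,xs=np.nonzero(k); print(l,round(m["p"],2),k.sum(),xs.mean(),ys.mean(),cv2.minAreaRect(np.c_[xs,ys].astype(np.int32)))
b=get_image("side")
for n,i in (("top",a),("side",b)):
  print(n,"cam pos",-np.array(i["R"]).T@np.array(i["t"]))
  for l in ["test_button_top","post","hub","sleeve"]: print(l,[(np.round(d["position"],3).tolist(),round(d["p"],2)) for d in look_for(l,n)][:5])
```

```text
[[ 0.68058007  0.10753406  0.06      ]
 [ 0.7413712  -0.15014041  0.06      ]
 [ 0.51242995 -0.20154959  0.06      ]
 [ 0.45347895  0.05379647  0.06      ]]
yaw 13.137977359556373 centre [ 0.59696504 -0.04758987  0.06      ]
drive 0.8 7667 303.7438372244685 175.66597104473718 ((303.97943115234375, 175.6349639892578), (83.46282958984375, 93.1427993774414), 75.46554565429688)
post 0.91 1286 290.2379471228616 160.9828926905132 ((290.8000183105469, 160.40000915527344), (43.826927185058594, 38.460365295410156), 26.56505012512207)
test_button_top 0.42 130 337.82307692307694 171.94615384615383 ((338.0, 172.0), (12.0, 12.0), 90.0)
top cam pos [0.41385985 0.0549839  1.39910403]
test_button_top [([0.603, -0.14, 0.081], 0.67)]
post [([0.629, -0.003, 0.134], 0.64), ([0.668, -0.34, 0.059], 0.2)]
hub [([0.304, 0.316, 0.012], 0.86), ([0.494, 0.188, 0.014], 0.75), ([0.317, 0.548, 0.011], 0.64), ([0.44, 0.315, 0.009], 0.62), ([0.379, 0.446, 0.017], 0.61)]
sleeve [([0.437, -0.298, 0.06], 0.49)]
side cam pos [-0.13291278 -0.61049915  0.78613443]
test_button_top [([0.593, -0.152, 0.083], 0.47)]
post [([0.61, -0.03, 0.12], 0.85), ([0.364, 0.122, 0.041], 0.4)]
hub [([0.372, 0.433, 0.019], 0.95), ([0.434, 0.307, 0.01], 0.9), ([0.489, 0.176, 0.006], 0.9), ([0.311, 0.543, 0.016], 0.75), ([0.295, 0.304, 0.01], 0.62)]
sleeve [([0.423, -0.306, 0.051], 0.88)]
```

View pics/crop.png

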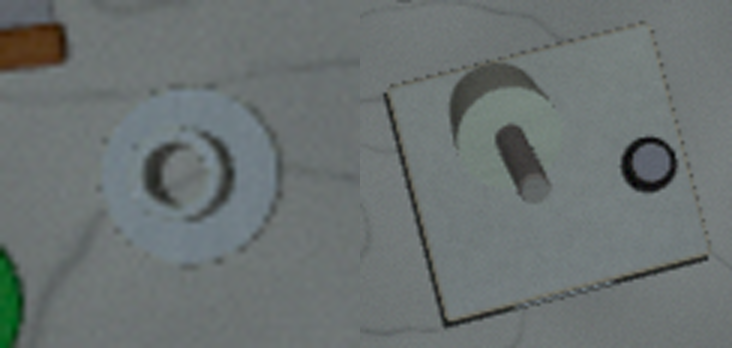

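The crop confirms the bare aluminium flanged ring, with its flange centre near pixel (181.7,229.5). It also shows the post tip at (300.3,180.7) and the button at (338,173). The wheel rim to its lower left is the green look-alike. I'll move above the hub with tool y along the drive's y, so the ring can pivot in the lean plane.

>>> jog_arm(targets=[0, 0, 0, -0.0204, 85, 0, 0, 0, -0.0204, 85, 0, 0, 0, -0.0204, 85, 0, 0, 0, -0.0204, 85, 0, 0, 0, -0.0204, 85, -0.045, -0.059, 0, 0, 85, -0.045, -0.059, 0, 0, 85, -0.045, -0.059, 0, 0, 85, -0.045, -0.059, 0, 0, 85, -0.045, -0.059, 0, 0, 85, -0.045, -0.059, 0, 0, 85, -0.045, -0.059, 0, 0, 85, -0.045, -0.059, 0, 0, 85, 0, 0, 0.04, 0, 85, 0, 0, 0.04, 0, 85, 0, 0, 0, 0, 85, 0, 0, 0, 0, 85, 0, 0, 0, 0, 85], grip_force=20)

```text
t: 3.35
ee_pos: [0.4453, 0.3214, 0.1924]
tool_rot: [-0.38, 3.117, 0.001]
wrist_force: [-0.7, 0.3, -0.4]
grip_width: 0.0849
gripper_force: 0.0
```

```bash
cat >> h.py <<'E'
def ang():
    m=Ro.from_rotvec(sense()["tool_rot"]).as_matrix(); return np.degrees(np.arctan2(m[1,1],m[0,1]))-90
def rel(s,X): return Ro.from_rotvec(s["tool_rot"]).as_matrix().T@(np.array(X)-s["ee_pos"])
def fish(im,u,v,z):
    f=210/np.tan(np.radians(im["fov_y"]/2)); du,dv=u-im["cx"],v-im["cy"]; r=np.hypot(du,dv); th=r/f
    c=np.array([np.sin(th)*du/r,np.sin(th)*dv/r,np.cos(th)]); R=np.array(im["R"]); d=R.T@c; o=-R.T@np.array(im["t"])
    return o+d*(z-o[2])/d[2]
E
python3 - <<'E'
from h import *
s=st(); print("yaw",ang())
w=get_image("wrist");cv2.imwrite("pics/w1.png",w["color"])
for l in ["hub","post","drive"]: print(l,[(np.round(d["position"],4).tolist(),round(d["p"],2)) for d in pinpoint(l,"wrist")])
for m in silhouettes("hub","wrist")[:5]:
    k=m["mask"];ys,xs=np.nonzero(k); print(round(m["p"],2),xs.mean(),ys.mean(),k.sum())
a=get_image("top")
print("hub flange ctr",unproj(a,181.7,229.5,.012),"tip",unproj(a,300.3,180.7,.2376))
E
```

```text
t 3.35 pos [0.4453 0.3214 0.1924] rot [-0.3799  3.1171  0.0009] F [-0.6916  0.2827 -0.374 ] grip 0.08485818057000313 0.0
yaw 13.898532859921119
hub [([0.4443, 0.3222, 0.0016], 0.91), ([0.3064, 0.3203, 0.0014], 0.81), ([0.499, 0.1885, -0.0002], 0.76), ([0.3182, 0.5618, 0.001], 0.75), ([0.3805, 0.4484, 0.0019], 0.59)]
post []
drive [([0.5963, -0.0332, -0.0006], 0.74)]
0.91 153.84304835924007 203.72689982728843 4632
0.78 314.25437031751693 54.83178737067428 5606
0.7 500.62172385841666 136.00297216968386 3701
0.67 277.67952029520296 185.72675276752767 5420
0.63 407.7010224948875 158.820245398773 4890
hub flange ctr [0.444  0.3195 0.012 ] tip [ 0.5602 -0.0242  0.2376]
```

View pics/w1.png

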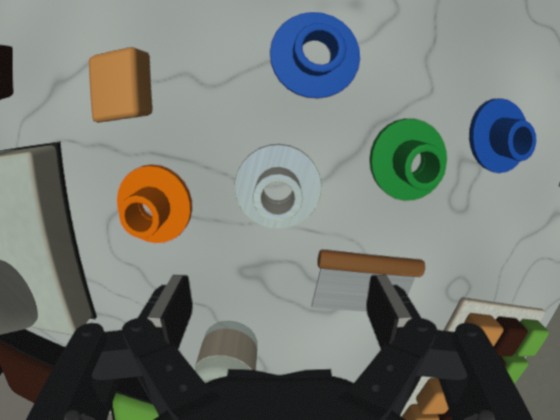

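The wrist picture shows the aluminium hub centred at (278,186), between the blue rings (315,55), (503,136), the green one (408,159) and the orange one (154,204). The fit gives (0.444, 0.321), and the TCP is already above it. I'll descend and grip the upper neck lightly.

>>> jog_arm(targets=[0.002, 0, 0.06, 0, 85, 0, 0, 0.06, 0, 85, 0, 0, 0.06, 0, 85, 0, 0, 0.06, 0, 85, 0, 0, 0.06, 0, 85, 0, 0, 0.03, 0, 85, 0, 0, 0.019, 0, 85, 0, 0, 0, 0, 85, 0, 0, 0, 0, 30, 0, 0, 0, 0, 30, 0, 0, 0, 0, 30, 0, 0, 0, 0, 30, 0, 0, 0, 0, 30, 0, 0, 0, 0, 30, 0, 0, 0, 0, 30, 0, 0, 0, 0, 30], grip_force=20)

```text
t: 5.25
ee_pos: [0.4448, 0.321, 0.018]
tool_rot: [-0.379, 3.116, 0.001]
wrist_force: [-0.2, -0.9, 6.3]
grip_width: 0.0445
gripper_force: 20.9
```

The neck is gripped, with 44.5 mm opening. Next I'll lift the hub and carry it to just above the post tip.

>>> jog_arm(targets=[0, 0, -0.02, 0, 30, 0, 0, -0.06, 0, 30, 0, 0, -0.08, 0, 30, 0, 0, -0.08, 0, 30, 0, 0, -0.08, 0, 30, 0, 0, -0.08, 0, 30, 0, 0, -0.08, 0, 30, 0, 0, -0.08, 0, 30, 0, 0, 0, 0, 30], grip_force=40)

```text
t: 6.15
ee_pos: [0.446, 0.3219, 0.3031]
tool_rot: [-0.378, 3.11, 0.006]
wrist_force: [1.6, -0.1, -2.7]
grip_width: 0.0439
gripper_force: 42.5
```

>>> jog_arm(targets=[-0.002, -0.03, 0, 0, 30, -0.005, -0.06, 0, 0, 30, -0.005, -0.06, 0, 0, 30, -0.005, -0.06, 0, 0, 30, -0.005, -0.06, 0, 0, 30, -0.005, -0.06, 0, 0, 30, -0.006, -0.06, 0, 0, 30, -0.006, -0.06, 0, 0, 30, -0.006, -0.06, 0, 0, 30, -0.006, -0.06, 0, 0, 30, -0.005, -0.06, 0, 0, 30, -0.005, -0.06, 0, 0, 30, -0.003, -0.0366, 0, 0, 30, 0, 0, 0, 0, 30, 0, 0, 0, 0, 30, 0, 0, 0, 0, 30], grip_force=40)

```text
t: 7.75
ee_pos: [0.5614, -0.0235, 0.2963]
tool_rot: [0.381, -3.117, -0.001]
wrist_force: [-0.4, -0.4, -3.2]
grip_width: 0.0445
gripper_force: 42.4
```

```bash
cat >> h.py <<'E'
def line(im,p0,p1,c=(0,0,255)):
    q=[tuple(int(round(8*x)) for x in proj(im,p)) for p in (p0,p1)]; cv2.line(im["color"],q[0],q[1],c,1,cv2.LINE_AA,3)
SEAT=np.array([.621,-.010,.125]); Y=np.radians(13.9); AX=np.array([-.5*np.cos(Y),-.5*np.sin(Y),.8660])
def shot(name,draw=True):
    b=get_image("side")
    if draw: line(b,SEAT,SEAT+.13*AX)
    cv2.imwrite("pics/"+name,cv2.resize(b["color"][90:290,250:460],None,fx=3,fy=3,interpolation=cv2.INTER_CUBIC)[:600]); return b
E
python3 - <<'E'
from h import *
s=st();print(ang())
b=shot("s1.png")
for l in ["post","hub"]: print(l,[(np.round(d["position"],4).tolist(),round(d["p"],2)) for d in pinpoint(l,"side")][:5])
w=get_image("wrist")
for l in ["post","hub"]: print(l,[(np.round(d["position"],4).tolist(),round(d["p"],2)) for d in pinpoint(l,"wrist")][:5])
E
```

```text
t 7.75 pos [ 0.5614 -0.0235  0.2963] rot [ 0.3807 -3.1173 -0.0014] F [-0.4311 -0.363  -3.2406] grip 0.044523385485996575 42.36679723486304
13.927182330957322
post [([0.6236, -0.0105, 0.1243], 0.65)]
hub [([0.3015, 0.3209, -0.0034], 0.95), ([0.5625, -0.0188, 0.2789], 0.9), ([0.32, 0.5599, 0.0037], 0.83), ([0.3818, 0.45, 0.0079], 0.81), ([0.4981, 0.1917, -0.0039], 0.65)]
post []
hub [([0.5613, -0.0216, 0.28], 0.97), ([0.4995, 0.1898, 0.0005], 0.79), ([0.3028, 0.3231, -0.0016], 0.65), ([0.4701, -0.4447, 0.0008], 0.45)]
```

View pics/s1.png

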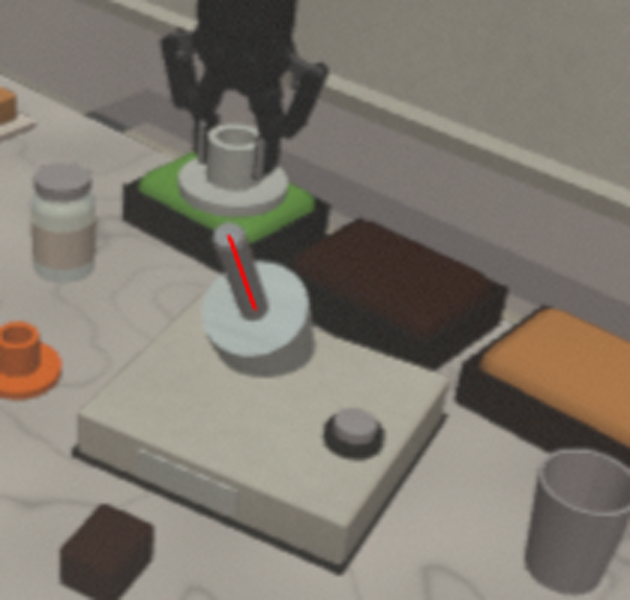

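The side crop shows the hub hanging level above the post, with its flange at (233,185). The modelled axis lies along the real post from (255,308) to (229,237), so the post pose holds. I'll lower gently onto the tip with a light grip.

>>> jog_arm(targets=[-0.002, -0.001, 0.02, 0, 30, 0, 0, 0.03, 0, 30, 0, 0, 0.02, 0, 30, 0, 0, 0.01, 0, 30, 0, 0, 0.005, 0, 30, 0, 0, 0.005, 0, 30, 0, 0, 0.004, 0, 30, 0, 0, 0, 0, 30, 0, 0, 0, 0, 30], grip_force=20)

```text
t: 8.95
ee_pos: [0.5633, -0.0247, 0.2501]
tool_rot: [-0.379, 3.118, -0.0]
wrist_force: [0.0, -1.1, -1.6]
grip_width: 0.0442
gripper_force: 42.4
```

>>> jog_arm(targets=[0.002, 0, 0.004, 0, 30, 0.003, 0, 0.004, 0, 30, 0.003, 0, 0.004, 0, 30, 0.003, 0, 0.004, 0, 30, 0.003, 0, 0.003, 0, 30, 0.003, 0, 0.003, 0, 30, 0, 0, 0, 0, 30, 0, 0, 0, 0, 30], grip_force=20)

```text
t: 9.75
ee_pos: [0.5585, -0.0256, 0.2417]
tool_rot: [-0.38, 3.109, 0.002]
wrist_force: [5.0, 3.7, 7.3]
grip_width: 0.0439
gripper_force: 39.3
```

Run:
```python
from h import *
s=st()
b=shot("s2.png",False)
```

```text
t 9.75 pos [ 0.5585 -0.0256  0.2417] rot [-0.3798  3.1088  0.002 ] F [5.0463 3.742  7.2749] grip 0.043900817428633214 39.25140583072789
```

View pics/s2.png

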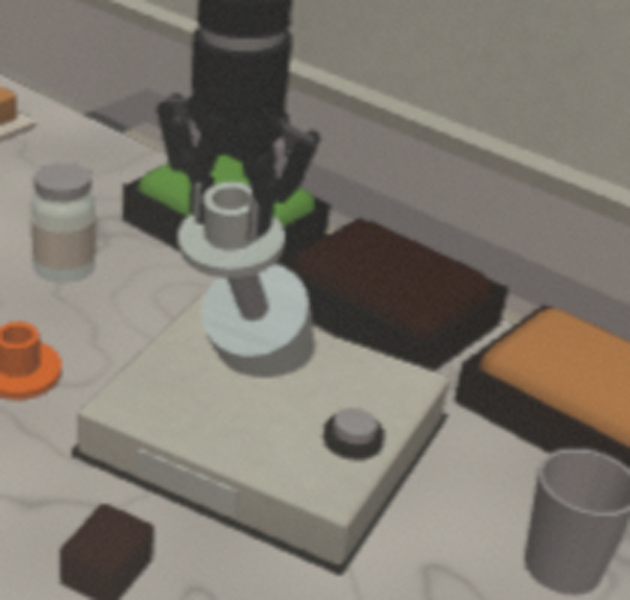

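The hub is on the tip, with its flange at (232,240), and already tilting towards the post. I'll continue the tilt leg.

>>> jog_arm(targets=[0.003, 0, 0.003, 0, 35, 0.004, 0, 0.004, 0, 35, 0.004, 0, 0.004, 0, 35, 0.004, 0, 0.004, 0, 35, 0.004, 0, 0.004, 0, 35, 0.003, 0, 0.004, 0, 35, 0, 0, 0, 0, 35, 0, 0, 0, 0, 35], grip_force=22)

```text
t: 10.6
ee_pos: [0.5475, -0.0283, 0.2296]
tool_rot: [-0.38, 3.11, 0.002]
wrist_force: [5.9, 3.3, 5.5]
grip_width: 0.044
gripper_force: 40.4
```

>>> jog_arm(targets=[-0.004, 0, 0.004, 0, 35, -0.004, 0, 0.005, 0, 35, -0.003, 0, 0.005, 0, 35, -0.003, 0, 0.005, 0, 35, -0.003, 0, 0.005, 0, 35, -0.003, 0, 0.005, 0, 35, -0.003, 0, 0.005, 0, 35, -0.003, 0, 0.005, 0, 35, 0, 0, 0, 0, 35], grip_force=22)

```text
t: 11.5
ee_pos: [0.5593, -0.0253, 0.2088]
tool_rot: [-0.38, 3.113, 0.002]
wrist_force: [6.8, 3.9, 1.8]
grip_width: 0.0442
gripper_force: 40.1
```

Run:
```python
from h import *
s=st()
b=shot("s3.png",False)
```

```text
t 11.5 pos [ 0.5593 -0.0253  0.2088] rot [-0.3799  3.1128  0.002 ] F [6.7838 3.9433 1.7548] grip 0.04421474034579161 40.072376914322376
```

View pics/s3.png

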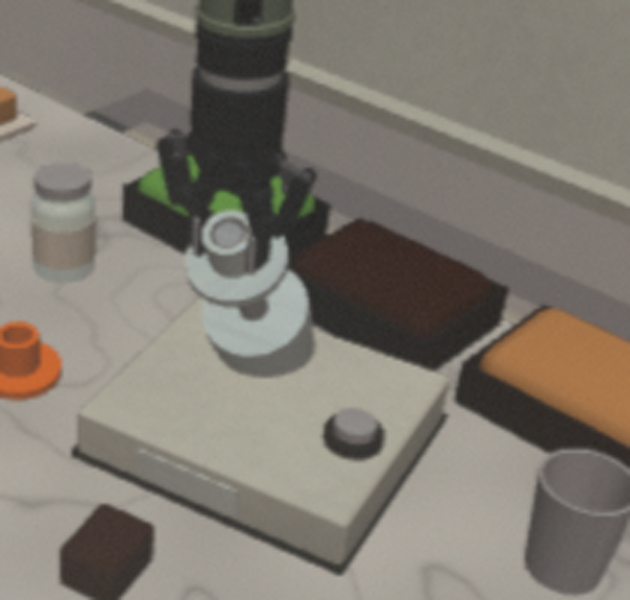

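The side crop shows the hub threaded on the post: the post end shows inside the neck bore at (228,232) and the flange lies nearly parallel to the seat. I'll keep sliding along the post until the gripper body nears the tip.

>>> jog_arm(targets=[-0.005, 0, 0.005, 0, 35, -0.004, 0, 0.006, 0, 35, -0.004, 0, 0.006, 0, 35, -0.004, 0, 0.006, 0, 35, -0.0035, 0, 0.006, 0, 35, -0.0035, 0, 0.006, 0, 35, -0.0035, 0, 0.006, 0, 35, -0.0035, 0, 0.006, 0, 35, 0, 0, 0, 0, 35], grip_force=22)

```text
t: 12.45
ee_pos: [0.5732, -0.0219, 0.1841]
tool_rot: [-0.38, 3.116, 0.002]
wrist_force: [6.3, 3.7, 0.6]
grip_width: 0.0444
gripper_force: 40.0
```

>>> jog_arm(targets=[0, 0, 0, 0, 45, 0, 0, 0, 0, 46, 0, 0, 0, 0, 46.5, 0, 0, 0, 0, 47, 0, 0, 0, 0, 48, 0, 0, 0, 0, 50, 0, 0, 0, 0, 55, 0, 0, 0, 0, 85, 0, 0, 0, 0, 85, 0, 0, 0, 0, 85, 0, 0, 0, 0, 85, 0, 0, 0, 0, 85], grip_force=20)

```text
t: 13.65
ee_pos: [0.5719, -0.0225, 0.1843]
tool_rot: [-0.379, 3.119, -0.0]
wrist_force: [0.2, 1.0, 0.2]
grip_width: 0.0851
gripper_force: 0.0
```

```bash
cat >> h.py <<'E'
def pin(l,cams=("side","top")):
    for c in cams:
        get_image(c); print(c,l,[(np.round(d["position"],4).tolist(),round(d["p"],2)) for d in pinpoint(l,c)][:6])
E
python3 - <<'E'
from h import *
s=st()
pin("hub",("side","top","wrist"))
E
```

```text
t 13.65 pos [ 0.5719 -0.0225  0.1843] rot [-0.3795  3.1186 -0.    ] F [0.2108 1.0372 0.2149] grip 0.08512798316631892 0.0
side hub [([0.6208, -0.0043, 0.1275], 0.75), ([0.3159, 0.5584, 0.0035], 0.74), ([0.3833, 0.4524, 0.0057], 0.73), ([0.4998, 0.1919, -0.0049], 0.65), ([0.3026, 0.3226, -0.0015], 0.64), ([0.5405, 0.4509, -0.0037], 0.35)]
top hub [([0.2996, 0.3211, -0.0004], 0.77), ([0.3135, 0.5582, 0.0044], 0.71), ([0.3802, 0.4494, 0.0036], 0.68), ([0.4951, 0.1902, 0.002], 0.58), ([0.6148, -0.0119, 0.1233], 0.38)]
wrist hub [([0.4986, 0.1885, 0.0027], 0.94)]
```

Both cameras put the hub origin within about 6 mm of the seat centre, so it has slid home. Next is the sleeve.

>>> jog_arm(targets=[0, 0, -0.04, 0, 85, 0, 0, -0.06, 0, 85, 0, 0, -0.06, 0, 85, 0, 0, -0.06, 0, 85, 0, 0, -0.02, 0, 85, 0.039, -0.048, 0, 0, 85, 0.039, -0.048, 0, 0, 85, 0.039, -0.048, 0, 0, 85, 0.039, -0.048, 0, 0, 85, 0.039, -0.048, 0, 0, 85, 0.039, -0.048, 0, 0, 85, 0.039, -0.048, 0, 0, 85, 0.039, -0.048, 0, 0, 85, 0.039, -0.048, 0, 0, 85, 0.039, -0.048, 0, 0, 85, 0, 0, 0.06, 0, 85, 0, 0, 0.06, 0, 85, 0, 0, 0.06, 0, 85, 0, 0, 0, 0, 85, 0, 0, 0, 0, 85])

```text
t: 15.95
ee_pos: [0.4398, -0.3019, 0.2141]
tool_rot: [0.379, -3.118, -0.002]
wrist_force: [0.7, 0.4, 0.7]
grip_width: 0.0851
gripper_force: 0.0
```

Run:
```python
from h import *
s=st();print(ang())
pin("sleeve",("side","top","wrist"));pin("hub",("side","top"));
a=get_image("wrist");cv2.imwrite("pics/w2.png",a["color"])
```

```text
t 15.95 pos [ 0.4398 -0.3019  0.2141] rot [ 0.3792 -3.1175 -0.002 ] F [0.6692 0.3893 0.6827] grip 0.08512139217882986 0.0
13.871551987444533
side sleeve [([0.4383, -0.3027, 0.0004], 0.89)]
top sleeve [([0.4355, -0.3013, -0.001], 0.59)]
wrist sleeve [([0.4361, -0.3032, -0.0035], 0.73)]
side hub [([0.3022, 0.3232, -0.0002], 0.87), ([0.3808, 0.4512, 0.009], 0.75), ([0.6188, -0.0049, 0.1261], 0.71), ([0.4985, 0.1901, -0.0047], 0.66), ([0.4371, -0.3028, -0.0002], 0.23)]
top hub [([0.4987, 0.1902, -0.0009], 0.84), ([0.3117, 0.5574, 0.0029], 0.84), ([0.3829, 0.4516, 0.0029], 0.8), ([0.6167, -0.0118, 0.1238], 0.68), ([0.3023, 0.3216, -0.0012], 0.6)]
```

View pics/w2.png

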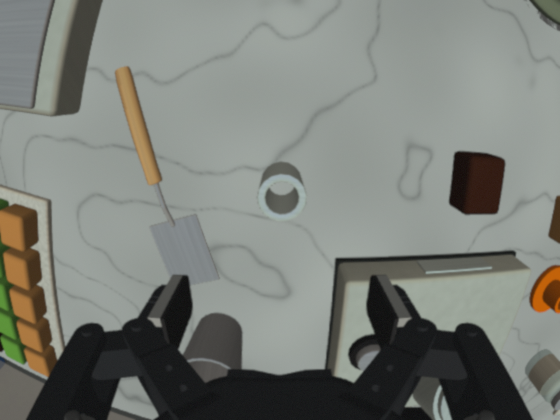

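The wrist view shows the sleeve's upper rim centred at (282,197), almost under the tool. The spatula, cup and plinth are clear of the fingers. I'll descend and grip its upper part.

>>> jog_arm(targets=[0.002, 0, 0.055, 0, 85, 0, 0, 0.055, 0, 85, 0, 0, 0.055, 0, 85, 0, 0, 0.055, 0, 85, 0, 0, 0.055, 0, 85, 0, 0, 0.055, 0, 85, 0, 0, 0.02, 0, 85, 0, 0, 0.014, 0, 85, 0, 0, 0, 0, 42, 0, 0, 0, 0, 42, 0, 0, 0, 0, 42, 0, 0, 0, 0, 42, 0, 0, 0, 0, 42, 0, 0, 0, 0, 42, 0, 0, 0, 0, 42], grip_force=20)

```text
t: 18.0
ee_pos: [0.4399, -0.3029, 0.0336]
tool_rot: [-0.379, 3.117, -0.002]
wrist_force: [-0.5, 1.6, 7.3]
grip_width: 0.0454
gripper_force: 20.5
```

Run:
```python
from h import *
w=get_image("wrist"); s=st(); print(fish(w,282,197,.07))
for m in silhouettes("sleeve","wrist")[:2]:
    ys,xs=np.nonzero(m["mask"]); print(round(m["p"],2),xs.mean(),ys.mean(),xs.min(),xs.max(),ys.min(),ys.max())
pin("sleeve_center",("side","wrist"))
```

```text
t 18.05 pos [ 0.4399 -0.3029  0.0335] rot [-0.3793  3.1171 -0.0021] F [-0.8818  0.5418  6.5526] grip 0.045119259474703605 20.510986307635903
[ 0.3884 -0.3138  0.07  ]
0.66 278.9379114181227 291.9467696058513 224 334 215 360
side sleeve_center [([0.4427, -0.3082, 0.0355], 0.65)]
wrist sleeve_center [([0.4408, -0.303, 0.0347], 0.82)]
```

The sleeve is gripped at 45 mm opening, with its centre under the TCP. I'll lift it and carry it over the post tip.

>>> jog_arm(targets=[0, 0, -0.02, 0, 42, 0, 0, -0.05, 0, 42, 0, 0, -0.07, 0, 42, 0, 0, -0.08, 0, 42, 0, 0, -0.08, 0, 42, 0, 0, -0.08, 0, 42, 0, 0, -0.08, 0, 42, 0, 0, -0.07, 0, 42, 0, 0, -0.03, 0, 42, 0, 0, 0, 0, 42], grip_force=25)

```text
t: 19.3
ee_pos: [0.44, -0.3033, 0.3154]
tool_rot: [-0.379, 3.115, -0.007]
wrist_force: [0.7, 0.5, -2.4]
grip_width: 0.0452
gripper_force: 26.5
```

>>> jog_arm(targets=[-0.02, 0.025, 0, 0, 42, -0.036, 0.046, 0, 0, 42, -0.036, 0.046, 0, 0, 42, -0.036, 0.046, 0, 0, 42, -0.036, 0.046, 0, 0, 42, -0.036, 0.046, 0, 0, 42, -0.036, 0.046, 0, 0, 42, -0.036, 0.046, 0, 0, 42, -0.036, 0.046, 0, 0, 42, -0.036, 0.046, 0, 0, 42, -0.02, 0.03, 0, 0, 42, -0.009, 0.012, 0, 0, 42, 0, 0, 0, 0, 42, 0, 0, 0, 0, 42, 0, 0, 0, 0, 42], grip_force=25)

```text
t: 20.8
ee_pos: [0.5621, -0.0251, 0.312]
tool_rot: [0.377, -3.118, 0.0]
wrist_force: [0.2, 0.3, -2.5]
grip_width: 0.045
gripper_force: 26.5
```

Run:
```python
from h import *
s=st();print(ang()); print("mm to go",1000*rel(s,[.5633,-.0247,.2655]))
pin("sleeve_center",("side","top","wrist"));pin("sleeve",("side",))
```

```text
t 20.8 pos [ 0.5621 -0.0251  0.312 ] rot [ 0.3773 -3.1182  0.0001] F [ 0.2105  0.3438 -2.4973] grip 0.04502764857829028 26.481616096571088
13.797985424518984
mm to go [-1.2506  0.0614 46.4973]
side sleeve_center [([0.5626, -0.0318, 0.3143], 0.82)]
top sleeve_center []
wrist sleeve_center [([0.5641, -0.0239, 0.3109], 0.57)]
side sleeve [([0.5615, -0.0259, 0.2779], 0.69)]
```

>>> jog_arm(targets=[-0.002, 0, 0.02, 0, 42, 0, 0, 0.03, 0, 42, 0, 0, 0.02, 0, 42, 0, 0, 0.01, 0, 42, 0, 0, 0.005, 0, 42, 0, 0, 0.004, 0, 42, 0, 0, 0.004, 0, 42, 0, 0, 0, 0, 42], grip_force=25)

```text
t: 22.0
ee_pos: [0.5635, -0.024, 0.2658]
tool_rot: [0.379, -3.119, 0.0]
wrist_force: [-0.5, -0.3, -1.4]
grip_width: 0.0457
gripper_force: 26.5
```

>>> jog_arm(targets=[0.003, 0, 0.004, 0, 42, 0.004, 0, 0.004, 0, 42, 0.005, 0, 0.004, 0, 42, 0.005, 0, 0.004, 0, 42, 0.005, 0, 0.004, 0, 42, 0.005, 0, 0.004, 0, 42, 0, 0, 0, 0, 42], grip_force=25)

```text
t: 22.7
ee_pos: [0.55, -0.0273, 0.2534]
tool_rot: [0.379, -3.118, -0.0]
wrist_force: [2.7, 1.9, 0.6]
grip_width: 0.0443
gripper_force: 25.5
```

>>> jog_arm(targets=[0.005, 0, 0.004, 0, 42, 0.005, 0, 0.005, 0, 42, 0.004, 0, 0.005, 0, 42, 0.003, 0, 0.005, 0, 42, 0, 0, 0.005, 0, 42, -0.002, 0, 0.005, 0, 42, -0.003, 0, 0.005, 0, 42, -0.003, 0, 0.005, 0, 42, 0, 0, 0, 0, 42], grip_force=25)

```text
t: 23.6
ee_pos: [0.5463, -0.0282, 0.2335]
tool_rot: [0.38, -3.118, -0.001]
wrist_force: [4.4, 1.7, -2.6]
grip_width: 0.0445
gripper_force: 25.8
```

```bash
cat >> h.py <<'E'
def loc(X):
    "axial, forward-perp, side (mm) relative to the seat"
    v=np.array(X)-SEAT; e=np.array([-np.cos(Y),-np.sin(Y),0]); p=.866*e-np.array([0,0,.5]); return np.round(1000*np.array([v@AX,v@p,v@np.array([-np.sin(Y),np.cos(Y),0])]),1)
E
python3 - <<'E'
from h import *
s=st(); print(ang(),"grip",loc(np.array(s["ee_pos"])+[0,0,.02]))
for c in ("side","wrist"):
  get_image(c)
  for l in ("sleeve","sleeve_center"): print(c,l,[(loc(d["position"]),round(d["p"],2)) for d in pinpoint(l,c)][:2])
E
```

```text
t 23.6 pos [ 0.5463 -0.0282  0.2335] rot [ 0.3795 -3.1182 -0.0007] F [ 4.4163  1.736  -2.6211] grip 0.04451202381846969 25.820530811324716
13.879010575794211 grip [149.8   2.3   0.3]
side sleeve [(array([97.4,  4.7, -0. ]), 0.95)]
side sleeve_center [(array([132.3,  -0.5,  -2.2]), 0.89), (array([ -4.2, 236.9, 205.8]), 0.65)]
wrist sleeve [(array([-166.2,  -40. ,  300.4]), 0.21)]
wrist sleeve_center []
```

The sleeve is aligned on the post, with its lower end about 97 mm above the seat. It has about 47 mm left to slide.

>>> jog_arm(targets=[-0.006, 0, 0.008, 0, 42, -0.005, 0, 0.0087, 0, 42, -0.005, 0, 0.0087, 0, 42, -0.005, 0, 0.0087, 0, 42, -0.005, 0, 0.0087, 0, 42, -0.005, 0, 0.0087, 0, 42, -0.005, 0, 0.0087, 0, 42, -0.005, 0, 0.0087, 0, 42, -0.002, 0, 0.0035, 0, 42, 0, 0, 0, 0, 42], grip_force=25)

```text
t: 24.9
ee_pos: [0.5665, -0.023, 0.1973]
tool_rot: [0.379, -3.117, -0.001]
wrist_force: [0.2, 1.7, -4.4]
grip_width: 0.0443
gripper_force: 26.2
```

Run:
```python
from h import *
s=st(); print("grip",loc(np.array(s["ee_pos"])+[0,0,.02]))
for c in ("side","wrist"):
  get_image(c)
  for l in ("sleeve","sleeve_center"): print(c,l,[(loc(d["position"]),round(d["p"],2)) for d in pinpoint(l,c)][:2])
```

```text
t 24.9 pos [ 0.5665 -0.023   0.1973] rot [ 0.3794 -3.1174 -0.0009] F [ 0.1603  1.6817 -4.3812] grip 0.04425935936575359 26.18502830970101
grip [107.9   2.3   0.5]
side sleeve [(array([56. ,  3.2, -1.3]), 0.6), (array([ 0. , -1.8,  2.8]), 0.42)]
side sleeve_center [(array([89.7, -2. , -4.3]), 0.63)]
wrist sleeve []
wrist sleeve_center []
```

>>> jog_arm(targets=[-0.002, 0, 0.0035, 0, 42, -0.002, 0, 0.0035, 0, 42, -0.002, 0, 0.0035, 0, 42, -0.001, 0, 0.002, 0, 42, 0, 0, 0, 0, 42], grip_force=25)

```text
t: 25.7
ee_pos: [0.5679, -0.0228, 0.194]
tool_rot: [0.379, -3.115, 0.002]
wrist_force: [-14.7, 0.0, 14.8]
grip_width: 0.0444
gripper_force: 29.2
```

Firm contact along the post (about 21 N) after 3.6 mm, so the sleeve has seated. I'll release it, rise and check.

>>> jog_arm(targets=[0.001, 0, -0.002, 0, 46, 0, 0, 0, 0, 50, 0, 0, 0, 0, 60, 0, 0, 0, 0, 85, 0, 0, 0, 0, 85, 0, 0, 0, 0, 85, 0, 0, 0, 0, 85, 0, 0, -0.02, 0, 85, 0, 0, -0.05, 0, 85, 0, 0, -0.06, 0, 85, 0, 0, -0.06, 0, 85, 0, 0, -0.05, 0, 85, 0, -0.04, 0, 0, 85, 0, -0.06, 0, 0, 40, 0, -0.06, 0, 0, 0, 0, -0.06, 0, 0, 0, 0, -0.03, 0, 0, 0, 0, 0, 0, 0, 0, 0, 0, 0, 0, 0])

```text
t: 27.6
ee_pos: [0.5996, -0.1431, 0.3129]
tool_rot: [0.379, -3.118, -0.001]
wrist_force: [0.3, -0.4, 0.2]
grip_width: 0.0001
gripper_force: 0.0
```

Run:
```python
from h import *
s=st()
for c in ("side","top"):
  a=get_image(c)
  for l in ("sleeve","sleeve_center","hub","post"): print(c,l,[(loc(d["position"]),round(d["p"],2)) for d in pinpoint(l,c) if abs(loc(d["position"])).max()<200][:2])
  for l in ("test_button_top",): print(c,l,[(np.round(d["position"],4),round(d["p"],2)) for d in pinpoint(l,c)][:2],[np.round(d["position"],4) for d in look_for(l,c)][:1])
  if c=="side":
    im=a["color"].copy()
    cv2.imwrite("pics/s4.png",cv2.resize(im[110:260,260:410],None,fx=4,fy=4,interpolation=cv2.INTER_CUBIC))
```

```text
t 27.6 pos [ 0.5996 -0.1431  0.3129] rot [ 0.3793 -3.1184 -0.0014] F [ 0.2631 -0.4019  0.1538] grip 0.00011062794120390311 0.0
side sleeve [(array([52.6,  4.5, -1.3]), 0.87)]
side sleeve_center [(array([81.1,  1.5, -5.2]), 0.56)]
side hub [(array([-0.3,  0.5,  3.7]), 0.56)]
side post [(array([-0.9, -0.3,  1.2]), 0.89)]
side test_button_top [(array([ 0.596 , -0.1497,  0.0815]), 0.6)] [array([ 0.6443, -0.3382,  0.066 ])]
top sleeve [(array([50.7,  2.8, -0.5]), 0.5)]
top sleeve_center [(array([86.5,  1. ,  2.8]), 0.79), (array([51.3,  2.5, -2.3]), 0.22)]
top hub [(array([0.4, 5.4, 2.3]), 0.91)]
top post [(array([0.7, 0.8, 0.5]), 0.59)]
top test_button_top [(array([ 0.6054, -0.1461,  0.0839]), 0.49)] [array([ 0.6036, -0.1423,  0.0836])]
```

View pics/s4.png

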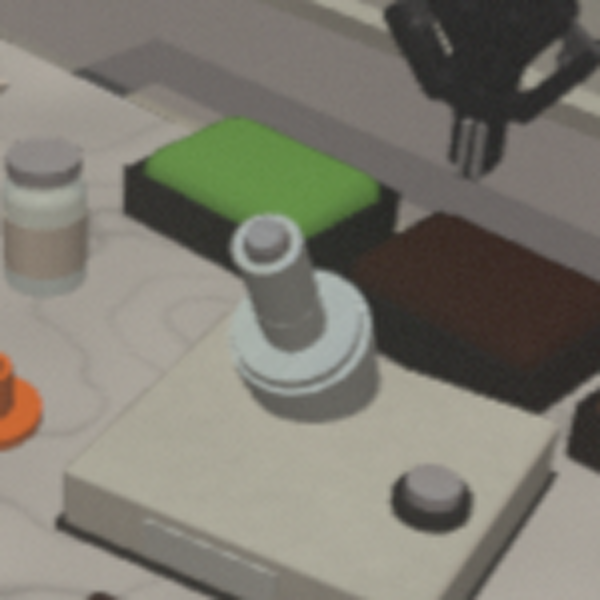

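The side crop shows the sleeve flush on the hub (joint line at (288,323)), the hub flange flat on the seat, and about 10 mm of post end visible at (267,240). Both are home. Now the button.

>>> jog_arm(targets=[-0.003, -0.007, 0.06, 0, 0, 0, 0, 0.08, 0, 0, 0, 0, 0.08, 0, 0, 0, 0, 0.08, 0, 0, 0, 0, 0.07, 0, 0, 0, 0, 0.04, 0, 0, 0, 0, 0.016, 0, 0, 0, 0, 0.01, 0, 0, 0, 0, 0.01, 0, 0, 0, 0, 0, 0, 0, 0, 0, 0, 0, 0])

```text
t: 29.4
ee_pos: [0.6028, -0.1471, 0.0909]
tool_rot: [-0.379, 3.117, -0.001]
wrist_force: [-1.6, 0.3, 0.4]
grip_width: -0.0004
gripper_force: 0.0
```

>>> jog_arm(targets=[0, 0, 0.004, 0, 0, 0, 0, 0.004, 0, 0, 0, 0, 0.004, 0, 0, 0, 0, 0.004, 0, 0, 0, 0, 0, 0, 0])

```text
t: 29.9
ee_pos: [0.6023, -0.1469, 0.0819]
tool_rot: [-0.379, 3.118, -0.0]
wrist_force: [-0.0, 0.0, 3.0]
grip_width: -0.0002
gripper_force: 1.4
```

>>> jog_arm(targets=[0, 0, 0.004, 0, 0, 0, 0, 0.004, 0, 0, 0, 0, 0, 0, 0])

```text
t: 30.2
ee_pos: [0.6023, -0.1469, 0.0779]
tool_rot: [-0.379, 3.118, -0.0]
wrist_force: [-1.7, 0.4, 5.7]
grip_width: 0.0001
gripper_force: 2.4
```

>>> jog_arm(targets=[0, 0, 0.004, 0, 0, 0, 0, 0.004, 0, 0, 0, 0, 0.004, 0, 0, 0, 0, 0, 0, 0, 0, 0, 0, 0, 0])

```text
t: 30.7
ee_pos: [0.6024, -0.147, 0.0758]
tool_rot: [-0.379, 3.117, -0.002]
wrist_force: [-8.1, 3.7, 27.8]
grip_width: 0.0
gripper_force: 14.0
```

The force has jumped to 28 N with motion stopped, so the button is bottomed out. I'll retreat upwards and check that nothing moved.

>>> jog_arm(targets=[0, 0, -0.02, 0, 0, 0, 0, -0.04, 0, 0, 0, 0, -0.06, 0, 0, 0, 0, -0.08, 0, 0, 0, 0, -0.08, 0, 0, 0, 0, -0.08, 0, 0, 0, 0, -0.08, 0, 0, 0, 0, 0, 0, 0, 0, 0, 0, 0, 0, 0, 0, 0, 0, 0])

```text
t: 31.7
ee_pos: [0.6014, -0.1466, 0.2901]
tool_rot: [0.379, -3.116, -0.002]
wrist_force: [0.2, 0.5, -0.0]
grip_width: -0.0003
gripper_force: 0.0
```

Run:
```python
from h import *
s=st()
for c in ("side","top"):
  a=get_image(c)
  for l in ("sleeve","sleeve_center","hub"): print(c,l,[(loc(d["position"]),round(d["p"],2)) for d in pinpoint(l,c) if abs(loc(d["position"])).max()<200][:2])
  print([np.round(d["position"],4) for d in pinpoint("test_button_top",c)][:1])
```

```text
t 31.7 pos [ 0.6014 -0.1466  0.2901] rot [ 0.379  -3.1162 -0.0019] F [ 0.2147  0.529  -0.015 ] grip -0.0002694369838929748 0.0
side sleeve [(array([50.9,  1.7, -1.8]), 0.66)]
side sleeve_center [(array([84.4,  2.9, -2.1]), 0.65)]
side hub [(array([1.5, 2.6, 3.3]), 0.63)]
[array([ 0.6013, -0.148 ,  0.0841])]
top sleeve [(array([51.1,  2.7, -3.8]), 0.56)]
top sleeve_center [(array([87.8,  3.6,  3.3]), 0.72)]
top hub [(array([1. , 1.9, 0.7]), 0.61)]
[array([ 0.6019, -0.1498,  0.0846])]
```

```bash
python3 -c "
from workcell import *
print(job_done())"
```

```text
the job is handed in; nothing more can be done
None
```

The job is handed in at about 32 s: by the cameras and contact forces, the hub is home on the seat, the sleeve is home on the hub, and the button was then pressed to its stop and came back up, with nothing else touched.

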